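Load a chipboard rail under the sprung flap of a dowel-boring jig

ROBOT

A 7-joint arm with a two-finger parallel gripper is mounted at the origin on the work surface. World frame = base frame: x ahead of the robot, y to its left, z up, the work surface at z = 0. Lengths are in m, angles in rad, forces in N, time in s.
With the tool pointing down it reaches from about 0.4 to 0.85 m from the base axis. Payload 6.9 kg.
Tool frame: the origin (TCP) lies between the finger pads; the fingertips stand 25 mm ahead of it and the grasp point (between the pads) lies 6 mm ahead of it; z points along the fingers, y is the direction in which the jaws open and shut (so a half turn about z gives the same grasp; the last joint's range is limited). The gripper opens to 85 mm and grips with 20 to 120 N. Pads are 22 mm wide; open, the fingers measure 114 mm over their backs; the gripper's body (76 mm by 85 mm) begins 54 mm behind the grasp point. The pads swing forward as they close: fully open they stand 13 mm farther back than shut.
Start: joints at [-1.024, 0.507, -0.238, 1.5, 0.126, 1.149, -0.155], TCP at [0.267, 0.565, 0.23] pointing down, gripper open.
Joint ranges: [-3.08, 3.08], [-0.24, 2.05], [-1.43, 1.35], [0, 2.5], [-1.52, 4.66], [0.17, 1.96], [-2.89, 2.89]. Speed limits (rad/s): [2.39, 2.39, 3.14, 3.14, 3.14, 3.14, 3.14].

INTERFACE

Orientations are given as a rotation vector (axis times angle).
In Python, from rig import robot gives the robot as it stands. Calls block until the motion is done:
- robot.goto(position, orientation): joint-space move of the TCP to a pose.
- robot.movel(position, attitude=None, rate=0.15): straight line of the TCP; attitude=None keeps the orientation; rate is the mean speed in m/s.
- robot.move_joints(angles): joint-space move.
- robot.open_gripper() and robot.clamp(grasp_force=None): open the fingers fully, or close them until they stop; grasp_force is the grip in N (None keeps the last).
- robot.wait(seconds).
- robot.solve_ik(position, orientation): joint angles nearest the present ones, or None.
- robot.snapshot(name): name is "scene" or "top"; returns the picture (420x560x3 uint8, blue, green, red); there is no depth.
- robot.calibration(name): a dict with "camera_matrix" (3x3 intrinsics, pixels), "k1" (the pictures are not rectified: a ray, as slopes to the right and down, at radius r is drawn at 1 + k1 r^2 times it, then the intrinsics apply), "position" and "rotation" of the camera in the world. Camera axes: x right, y up, looking along -z (the intrinsics and any distortion apply to the point x, -y, -z); pixel columns grow to the right and rows downward; lengths in m; the calibration is good to about 2 mm. A picture is of the moment at which its call begins. calibration takes no time and is no camera call.
A pose or a line that the arm cannot do raises robot.Unreachable and nothing moves.
- robot.finish_job(): hands the job in, once; it reports no verdict.
Readings, each from a call of its own:
- robot.read_clock(): time.
- robot.read_q(): joint angles.
- robot.read_joint_velocities(): joint speeds.
- robot.read_joint_torque(): joint torques, N m.
- robot.read_tool_pos(): TCP position.
- robot.read_eef_rot(): TCP orientation.
- robot.read_contact_force(): force on the tool from outside, world axes, zero at the start.
- robot.read_wrist_torque(): the same for the moment, N m.
- robot.read_width(): finger opening in m.
Only numpy, scipy, OpenCV 4.12 (cv2) and the standard library are available. Lean on these libraries where they do the work, as an engineer would, in place of code of your own. Each camera call takes 0.05 s, during which the arm holds its last target.

TASK

Load the dark-faced chipboard rail lying in the jig's lane: press the orange treadle down with one fingertip to hold the yellow spring flap up, and with the other fingertip push the rail along the lane under the flap until it is fully home against the blue end stop. Then let the treadle up so that the flap clamps the rail, and move clear. Only push the rail, do not lift it, and leave the other things on the bench where they are.

Things in the scene. Friction and masses are not known exactly. Their poses are not given: they have to be found in the camera images.
- jig: Fixed aluminium base plate of a boring jig, 8 mm thick. Origin on the table at the lane's centre line, right below the yellow flap's front edge. x = feed direction, y = from lane to treadle, z up. Plate spans x -200 to 115, y -45 to 110 mm. The lane runs along x between two steel guides: inner faces y = +-27 mm, tops 18 mm above the table, x -200 to 90 mm.
- end_stop (a point): Centre of the lane-side face of the blue end stop (block 22 x 85 mm, top 48 mm above the table): at x = 85, y = 0 mm in the jig's frame, 28 mm above the table.
- rod (a point): Middle of the fixed hinge rod (8 mm diameter) that carries flap and treadle: runs along the jig's x from -191 to 97 mm at y = 45 mm, 36 mm above the table, between two posts 44 mm high centred at x = -192 and 98 mm.
- flap (a joint): Angle of the rocker (yellow flap and orange treadle, one rigid piece on the rod), rad: 0 = sprung shut, grows as the treadle goes down and the flap up. At 0.42 both are level. Hard stop 0.54. It clears the rail only above 0.37, so hold it at 0.42 to 0.5; let down on the rail it rests at about 0.33. Pressing the treadle takes about 5 to 10 N.
- flap_edge (a point): Middle of the lower free edge of the yellow flap, a plate 80 mm long (x 0 to 80 mm in the jig's frame), 5 mm thick, reaching 81 mm from the rod right across the lane. Shut, it slopes down across the lane and blocks the rail. Level (0.42 rad): underside 50 mm, top 55 mm above the table. Fully up its free edge is about 65 mm high.
- treadle (a point): Centre of the orange treadle's top face, 168 mm long (x -184 to -16 mm in the jig's frame) x 32 mm wide, 5 mm thick. Flap shut: about 40 mm above the table, at y = 84 mm, sloping. Level (0.42 rad): 24 mm above the table, y = 66 to 98 mm. A steel web along its lane side joins it to the rod. A fingertip may press anywhere on it and slide along it.
- rail_mid (a point): Centre of the rail to load: chipboard block 110 (x, along the lane) x 50 x 36 mm high, black top and bottom, about 0.16 kg. It lies in the lane on the base plate (underside 8, top 44 mm above the table) before the flap, with 2 mm to spare each side. Fully home this centre is at x = 30 mm in the jig's frame; its rear face (x = -25 mm) then still stands 25 mm out of the flap.
- spare_rail: Another rail of the same kind lying on the bench, not to be moved.
- dowel_pot: White pot of wooden dowels, 60 mm wide, about 80 mm high, standing beside the jig; leave alone. Origin under its centre.
- tape: Yellow tape measure, 62 x 34 x 58 mm, beside the jig; leave alone. Origin under its centre.
- mallet: Mallet with white head lying on the bench, about 250 mm long; leave alone.
- glue: Glue bottle, 60 mm wide, 170 mm high; leave alone. Origin under its centre.
- driver: Screwdriver lying on the bench; leave alone.
- rail: The same rail; origin at the centre of its underside, axes as for its centre point.
Things that resemble listed ones, but are neither listed nor needed, are in the scene too. What is shaped like the rail but green or turquoise is not meant.

How it is judged:
By the outcome, as a careful person would: the job done as asked, in the order asked, and still so for the second after the job is handed in, with the robot touching nothing.
It also fails if it takes over 58 s, if anything falls off the work surface, if the arm or the gripper's body presses on something with over 40 N, if the wrist force passes 120 N, or if a joint passes its speed limit or range.

## Working session

There is one attempt and no reset: what is moved stays moved. The work goes in short steps, each a Python script; the robot and the scene stay as the last script left them, time stands still between calls to the robot, and variables do not carry over. Pictures are saved under pics/ and viewed, and the job is handed in when it is done.

```bash
ls; mkdir -p pics
python3 - <<'E'
from rig import robot
import cv2
for n in("scene","top"):
    cv2.imwrite(f"pics/{n}0.png",robot.snapshot(n)); print(n,robot.calibration(n))
print(robot.read_clock(),robot.read_tool_pos(),robot.read_eef_rot(),robot.read_width(),robot.read_contact_force())
E
```

```text
pics
scene {'camera_matrix': array([[493.26600129,   0.        , 277.12230575],
       [  0.        , 493.26600129, 209.31054464],
       [  0.        ,   0.        ,   1.        ]]), 'k1': -0.17995216529787103, 'position': array([1.64528446, 0.19631671, 0.76395865]), 'rotation': array([0.73467184, 0.88845771, 1.61285179])}
top {'camera_matrix': array([[518.85554316,   0.        , 274.23361827],
       [  0.        , 518.85554316, 221.69379004],
       [  0.        ,   0.        ,   1.        ]]), 'k1': 0.06184282530227504, 'position': array([ 0.43272631, -0.03441556,  1.41337725]), 'rotation': array([ 0.08402651, -0.06371356, -1.59166511])}
0.1 [0.26711215 0.56454519 0.22883245] [-6.88282845e-01 -3.06492775e+00  2.43708743e-03] 0.08557741683136186 [-0.31654968  0.13811738 -0.00700282]
```

View pics/scene0.png

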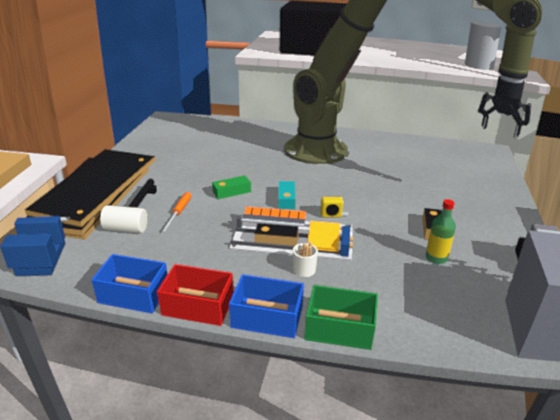

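View pics/top0.png

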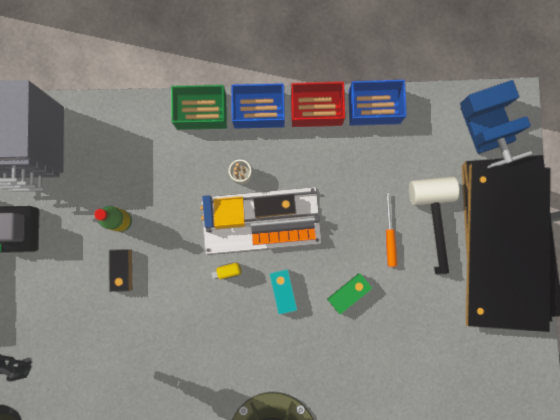

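The top view shows the jig at about (262,220), with the blue stop at its left end (208,212), the yellow flap at (229,212) and the orange treadle at (283,238). There are four rail-shaped candidates:
- Dark rail in the lane at (274,206). This fits: it is black-topped and between the guides.
- Spare dark rail at (120,270).
- Turquoise block at (284,292).
- Green block at (350,293).

I'll confirm with an enlarged crop.

Run:
```python
import cv2
a=cv2.imread("pics/top0.png")[150:290,190:335]; cv2.imwrite("pics/c1.png",cv2.resize(a,None,fx=4,fy=4,interpolation=cv2.INTER_CUBIC)[:, :])
a=cv2.imread("pics/scene0.png")[170:285,220:370]; cv2.imwrite("pics/c2.png",cv2.resize(a,None,fx=5,fy=5,interpolation=cv2.INTER_CUBIC))
```

```text
(no output)
```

View pics/c1.png

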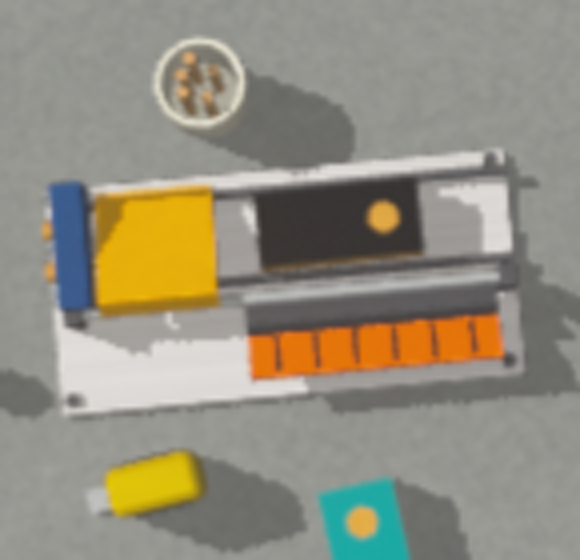

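View pics/c2.png

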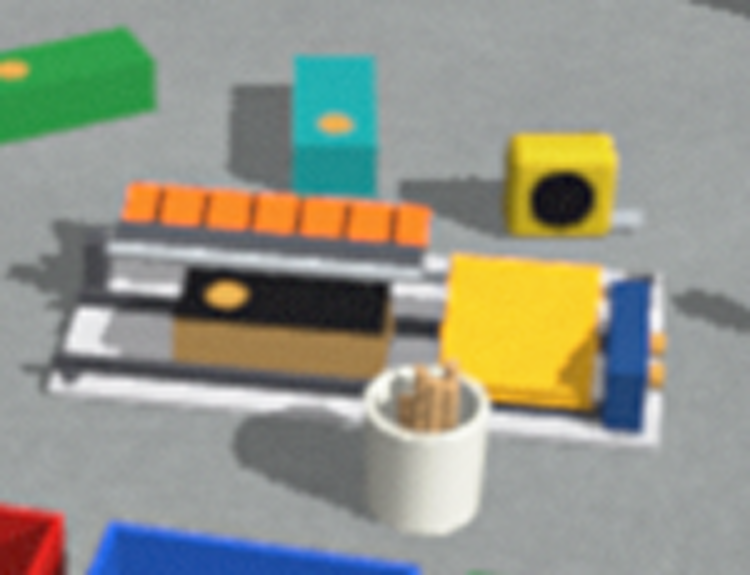

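The crop confirms it: the black-topped rail with the orange dot lies in the lane (crop 340,222), its feed side facing the yellow flap. The tape measure is on the treadle side and the dowel pot on the far side. Next I'll get poses by casting rays.

```bash
cat > h.py <<'E'
import numpy as np,cv2
from scipy.spatial.transform import Rotation as R
def und(c,u,v):
    K=c["camera_matrix"];k=c["k1"]
    d=np.array([(u-K[0,2])/K[0,0],(v-K[1,2])/K[1,1]]);s=d.copy()
    for _ in range(30): s=d/(1+k*(s@s))
    return s
def ray(c,u,v):
    s=und(c,u,v); return c["position"],R.from_rotvec(c["rotation"]).apply([s[0],-s[1],-1])
def onz(c,u,v,z):
    p,d=ray(c,u,v); return p+d*(z-p[2])/d[2]
def proj(c,P):
    q=R.from_rotvec(c["rotation"]).inv().apply(np.asarray(P)-c["position"])
    s=np.array([q[0]/-q[2],-q[1]/-q[2]]); s=s*(1+c["k1"]*(s@s)); K=c["camera_matrix"]
    return K[0,0]*s[0]+K[0,2],K[1,1]*s[1]+K[1,2]
def kabsch(A,B):
    A=np.array(A,float);B=np.array(B,float);a=A.mean(0);b=B.mean(0)
    H=(A-a).T@(B-b);th=np.arctan2(H[0,1]-H[1,0],H[0,0]+H[1,1])
    M=np.array([[np.cos(th),-np.sin(th)],[np.sin(th),np.cos(th)]])
    return th,b-M@a,(A@M.T+b-M@a)-B
E
cat > loc.py <<'E'
from rig import robot
from h import *
c=robot.calibration("top")
im=cv2.imread("pics/top0.png");hsv=cv2.cvtColor(im,cv2.COLOR_BGR2HSV)
f=lambda x,y:((x+.5)/4-.5+190,(y+.5)/4-.5+150)
L=[((505,150),8,(-200,-45)),((522,373),8,(-200,110)),((65,415),8,(115,110)),
((50,185),48,(107,-42.5)),((83,182),48,(85,-42.5)),((90,306),48,(85,42.5)),((62,310),48,(107,42.5))]
A=[];B=[]
for p,z,j in L:
    A.append(np.array(j)/1e3);B.append(onz(c,*f(*p),z/1e3)[:2])
th,t,r=kabsch(A,B);print("jig",th,np.degrees(th),t);print((r*1e3).round(1))
M=np.array([[np.cos(th),-np.sin(th)],[np.sin(th),np.cos(th)]])
inv=lambda P:(M.T@(P[:2]-t)*1e3).round(1)
for n,p,z in[("rail fl",(262,192),44),("fr",(417,178),44),("br",(423,253),44),("bl",(266,267),44),
 ("tr far-left",(250,335),.0),("tr nl",(253,380),35),("tr nr",(503,357),35),
 ("flap fr front far",(212,188),19),("flap front near",(218,303),38),("pot top",(200,83),80),("tape",(155,483),58),("turq tip",(392,480),44),("turq tip2",(322,493),44)]:
    P=onz(c,*f(*p),z/1e3);print(n,P[:2].round(4),inv(P))
g=onz(c,112,218,.085);print("glue",g,inv(g))
E
python3 loc.py
```

```text
jig 1.6362180329678404 93.74838765225465 [0.60022069 0.06292973]
[[ 0.8 -0.2]
 [-1.2 -3.2]
 [-0.3  1.3]
 [ 1.   0.6]
 [ 1.   0.5]
 [-1.1 -1.2]
 [-0.3  2.2]]
rail fl [0.6272 0.0314] [-33.3 -24.9]
fr [ 0.6342 -0.072 ] [-136.9  -25.1]
br [ 0.5839 -0.0747] [-136.3   25.3]
bl [0.577  0.0296] [-31.7  25.4]
tr far-left [0.5352 0.0435] [-15.2  66.2]
tr nl [0.5026 0.0401] [-16.4  98.9]
tr nr [ 0.5142 -0.1263] [-183.2   98.2]
flap fr front far [0.6343 0.0664] [  1.3 -34.3]
flap front near [0.5543 0.0623] [ 2.4 45.9]
pot top [0.6947 0.0687] [ -0.4 -94.6]
tape [0.4359 0.1037] [ 51.4 161.3]
turq tip [ 0.4345 -0.0506] [-102.4  172.8]
turq tip2 [ 0.427  -0.0044] [-55.9 177.2]
glue [0.57689341 0.39793128 0.085     ] [335.8   1.4]
```

Jig pose: origin at (0.600, 0.063), yaw 93.75°, residuals ≤3 mm. The rail centre is at jig x ≈ -85, so it needs a push of about 115 mm.

With the gripper open, the fingers are about 100 mm apart. That puts one at y ≈ -13 behind the rail and the other at y ≈ 86 on the treadle. First I'll measure the tip offset by touching bare table lightly.

```bash
cat >> h.py <<'E'
TH=1.6362;T=np.array([.6002,.0629])
M2=np.array([[np.cos(TH),-np.sin(TH)],[np.sin(TH),np.cos(TH)]])
def w(x,y,z): # jig mm -> world
    p=T+M2@np.array([x,y])/1e3; return [p[0],p[1],z]
def jig(P): return (M2.T@(np.array(P[:2])-T)*1e3)
def jf(F): return np.r_[M2.T@np.array(F[:2]),F[2]]
def ori(s):
    y=np.array([*(M2@[0,s]),0]);z=np.array([0,0,-1.]);x=np.cross(y,z)
    return R.from_matrix(np.c_[x,y,z]).as_rotvec()
E
python3 - <<'E'
from rig import robot
from h import *
for s in(1,-1):
    for p in([.42,.22,.12],w(-160,37,.12),w(-36,37,.045)):
        q=robot.solve_ik(p,ori(s));print(s,None if q is None else np.round(q,2))
c=robot.calibration("top");print(proj(c,[.36,.22,0]),proj(c,[.48,.22,0]))
E
```

```text
1 [-0.05  0.48 -0.7   2.03  0.43  0.78  2.2 ]
1 [-0.48  0.83  1.15  1.77 -0.85  1.13 -2.12]
1 [ 0.31  0.69 -0.63  1.87  0.58  0.77  2.56]
-1 [-0.58  0.41  0.06  2.04 -0.04  0.69 -0.43]
-1 [-0.02  0.56  0.24  1.77 -0.17  0.84  0.36]
-1 [-0.18  0.63  0.14  1.88 -0.14  0.64  0.12]
(np.float64(187.7746782846744), np.float64(299.6940668356433)) (np.float64(187.6097048714184), np.float64(255.08705372394223))
```

Run:
```python
from rig import robot
from h import *
o=ori(-1)
robot.goto([.42,.22,.12],o); robot.movel([.42,.22,.035],rate=.15); robot.wait(.3)
b=robot.read_contact_force();print(b,robot.read_tool_pos())
z=.035
while z>0.004:
    z-=.0015;robot.movel([.42,.22,z],rate=.03)
    f=robot.read_contact_force()-b
    if f[2]>3: break
P=robot.read_tool_pos();print(z,P,f,robot.read_clock())
robot.wait(.2);print(robot.read_tool_pos(),robot.read_contact_force()-b)
robot.movel([.42,.22,.15],rate=.2);print(robot.read_clock())
```

```text
[-0.10771612  0.43674555 -0.19541345] [0.42033813 0.22022831 0.03565051]
0.0034999999999999905 [0.41994988 0.21995985 0.00341475] [-0.26981981 -0.4763664   0.22480664] 7.825
[0.42000373 0.2199823  0.00352073] [ 0.66917247 -1.10259929  0.06908187]
8.9083
```

Run:
```python
from rig import robot
from h import *
robot.movel([.42,.22,.03],rate=.2);a=robot.snapshot("scene");b=robot.snapshot("top");print(robot.read_tool_pos(),robot.read_width())
c=robot.calibration("scene")
u,v=map(int,proj(c,[.42,.22,.03]));print(u,v,proj(c,[.42,.22,.0]))
cv2.imwrite("pics/t1.png",cv2.resize(a[v-70:v+40,u-70:u+70],None,fx=5,fy=5,interpolation=cv2.INTER_CUBIC))
cv2.imwrite("pics/t2.png",b)
```

```text
[0.42059216 0.22025613 0.03083492] 0.085429523241247
371 208 (np.float64(370.1072480897818), np.float64(217.48308421370123))
```

View pics/t1.png

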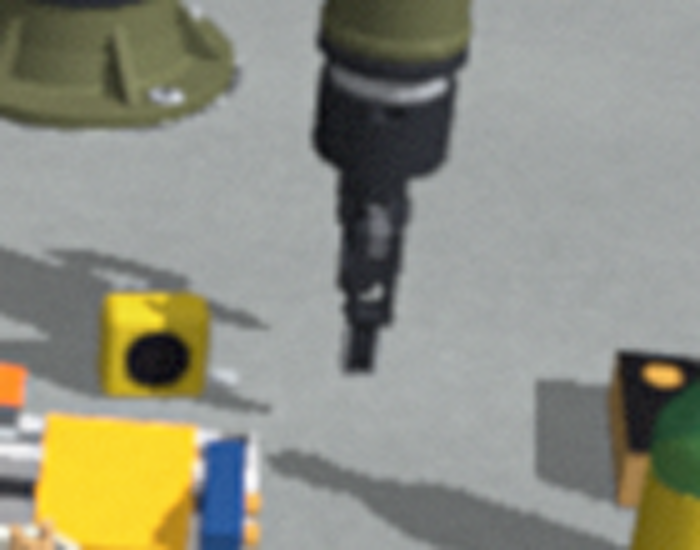

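Run:
```python
from rig import robot
from h import *
c=robot.calibration("scene")
for X in(.4625,.47,.477):
    p,d=ray(c,301+(358.5)/5-.5,138+(372.5)/5-.5);P=p+d*(X-p[0])/d[0];print(P)
```

```text
[0.4625     0.22293741 0.04511418]
[0.47       0.22276861 0.04967235]
[0.477      0.22261106 0.05392665]
```

Run:
```python
from rig import robot
from h import *
c=robot.calibration("scene")
print([proj(c,w(x,y,.048)) for x,y in((85,-42.5),(107,42.5))], proj(c,w(-200,-45,.008)))
robot.movel([.42,.22,.005],rate=.1);robot.wait(.2);a=robot.snapshot("scene");print(robot.read_tool_pos(),robot.read_contact_force(),robot.read_clock())
u,v=371,210
cv2.imwrite("pics/t3.png",cv2.resize(a[v-70:v+40,u-70:u+70],None,fx=5,fy=5,interpolation=cv2.INTER_CUBIC))
```

```text
[(np.float64(339.97434816296874), np.float64(243.79699126116185)), (np.float64(349.5047259472904), np.float64(225.88278390394052))] (np.float64(228.4830307635402), np.float64(246.6720997001469))
[0.42033712 0.22014599 0.00556878] [ 0.37460604 -0.4810419  -0.54379352] 10.4083
```

View pics/t3.png

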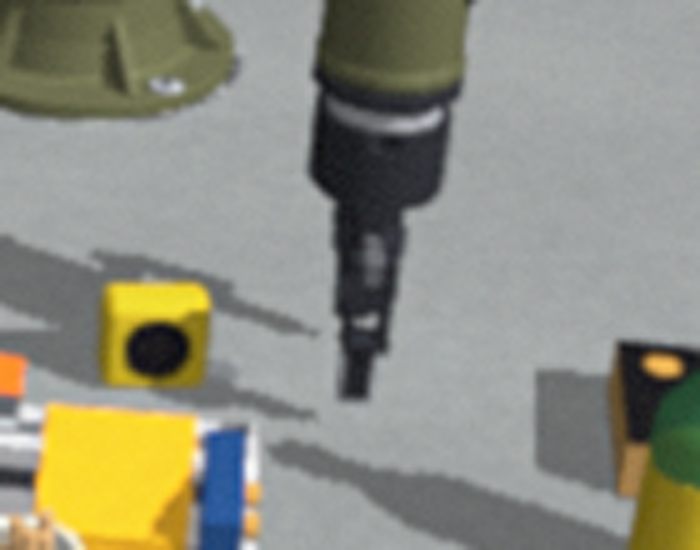

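View pics/t2.png

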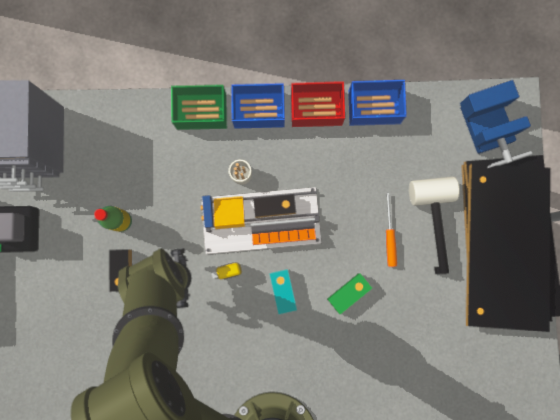

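The tips stay clear of the table: the tip (crop 355,398) and its shadow end (315,415) are still apart at TCP z = 5 mm. That disagrees with the stated 25 mm offset, so I'll keep descending to find the real contact.

Run:
```python
from rig import robot
from h import *
b=robot.read_contact_force();z=.005
while z>-.03:
    z-=.0015
    try: robot.movel([.42,.22,z],rate=.04)
    except robot.Unreachable as e: print("unreach",z,e);break
    f=robot.read_contact_force()-b
    if f[2]>4: break
print(z,robot.read_tool_pos(),f);robot.wait(.2);print(robot.read_tool_pos(),robot.read_contact_force()-b,robot.read_eef_rot(),ori(-1))
a=robot.snapshot("scene");t=robot.snapshot("top")
u,v=371,210
cv2.imwrite("pics/t4.png",cv2.resize(a[v-70:v+40,u-70:u+70],None,fx=5,fy=5,interpolation=cv2.INTER_CUBIC))
cv2.imwrite("pics/t5.png",cv2.resize(t[230:340,130:270],None,fx=5,fy=5,interpolation=cv2.INTER_CUBIC))
print(robot.read_clock())
```

```text
-0.015999999999999997 [ 0.42003647  0.2200501  -0.01486735] [-3.93525346 -1.1580971  19.27291291]
[ 0.42005168  0.22002256 -0.01485914] [-3.38215918 -0.52676433 18.87859196] [2.14759206e+00 2.29269779e+00 1.34098815e-03] [2.14762149 2.29288603 0.        ]
14.2083
```

View pics/t4.png

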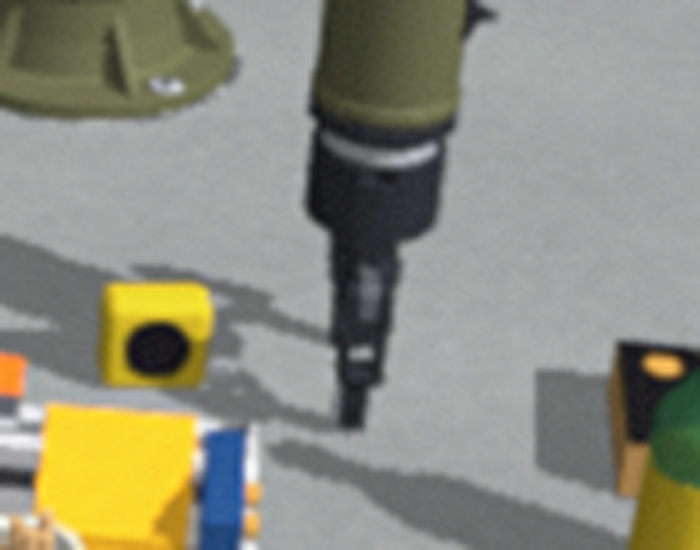

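View pics/t5.png

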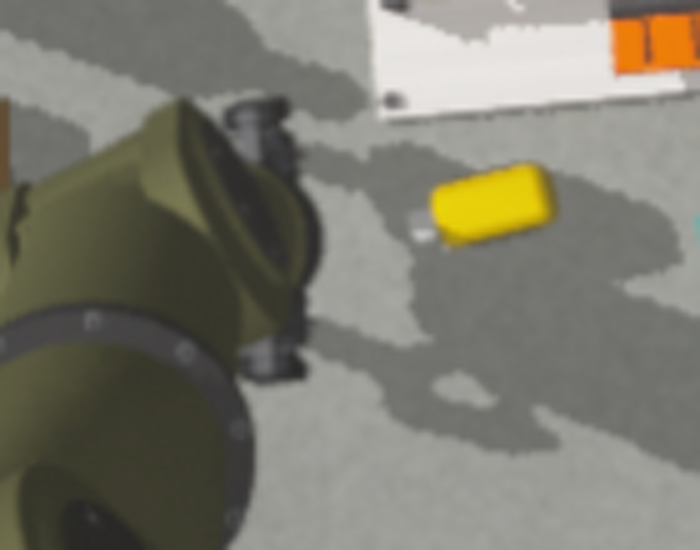

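Run:
```python
from rig import robot
from h import *
c=robot.calibration("scene")
print(onz(c,301+351/5-.5,140+428/5-.5,0))
c=robot.calibration("top")
for p in((258,97),(272,383),(250,97),(262,383)):
  print([onz(c,130+p[0]/5-.5,230+p[1]/5-.5,z)[:2].round(4) for z in(0,.015,.03)])
```

```text
[0.46001199 0.22369132 0.        ]
[array([0.4972, 0.2376]), array([0.4965, 0.2347]), array([0.4959, 0.2319])]
[array([0.3432, 0.2305]), array([0.3442, 0.2277]), array([0.3451, 0.2248])]
[array([0.4973, 0.242 ]), array([0.4966, 0.239 ]), array([0.496 , 0.2361])]
[array([0.3433, 0.2358]), array([0.3443, 0.233 ]), array([0.3452, 0.2301])]
```

The table touch puts the tip bottoms at TCP z + 14.8 mm, ±43 mm from centre. The scene ray agrees: 14.5 mm, in line with the inner pad face. I'll use that rather than the stated figure. Now above the jig and down, treadle finger on the treadle.

Run:
```python
from rig import robot
from h import *
o=ori(-1)
robot.movel([.42,.22,.09],rate=.25)
robot.goto(w(-164,37,.09),o)
robot.movel(w(-164,37,.033),rate=.15);robot.wait(.15)
b=robot.read_contact_force();np.save("b.npy",b);print(robot.read_tool_pos(),b,robot.read_clock())
a=robot.snapshot("scene");t=robot.snapshot("top")
cv2.imwrite("pics/d1.png",cv2.resize(a[150:285,210:370],None,fx=5,fy=5,interpolation=cv2.INTER_CUBIC)[:600])
z=.033
while z>.0125:
    z-=.004;robot.movel(w(-164,37,z),rate=.05);f=jf(robot.read_contact_force()-b);print(round(z,4),robot.read_tool_pos()[2].round(4),f.round(1))
    if f[2]>15 or abs(f[0])>8: break
a=robot.snapshot("scene");print(robot.read_clock())
cv2.imwrite("pics/d2.png",cv2.resize(a[165:285,220:370],None,fx=5,fy=5,interpolation=cv2.INTER_CUBIC))
```

```text
[ 0.57485125 -0.10300849  0.0341842 ] [ 0.38235984  0.13284973 -0.42250523] 16.8083
0.029 0.0289 [ 0.3 -0.4 -0.2]
0.025 0.025 [-0.   0.4  2.3]
0.021 0.0211 [ 0.1 -0.6  3.5]
0.017 0.0172 [-0.6 -2.2  5.6]
0.013 0.0134 [-0.9 -2.3  4.9]
0.009 0.0098 [-0.8 -4.4  7.3]
18.4583
```

View pics/d2.png

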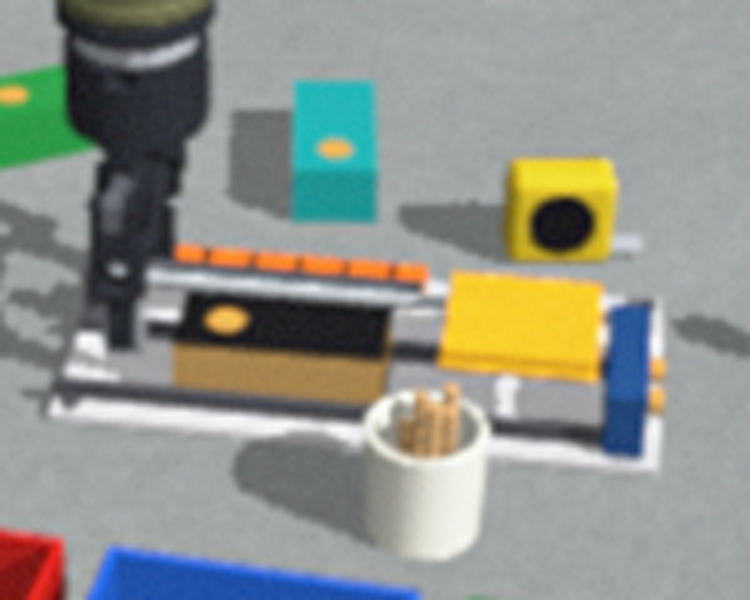

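The flap is lifted almost level (its free edge runs from crop (440,360) to (602,378)), and the rail finger sits in the lane behind the rail at (122,345). I'll go down the last 2 mm and check the flap edge height by ray.

Run:
```python
from rig import robot
from h import *
b=np.load("b.npy")
robot.movel(w(-164,37,.0067),rate=.03);robot.wait(.1)
print(robot.read_tool_pos()[2],jf(robot.read_contact_force()-b).round(1))
a=robot.snapshot("scene");c=robot.calibration("scene")
# predictions for flap free-edge top corners at several angles (free edge at r=81 from rod; level underside 50 => local z +14..19 above rod axis)
for th in(.36,.42,.46,.5):
    d=th-.42
    out=[]
    for x in(0,80):
        for lz in(14,19):
            y=45-(81*np.cos(d)-lz*np.sin(d)); z=36+81*np.sin(d)+lz*np.cos(d)
            u,v=proj(c,w(x,y,z/1e3));out.append((round((u-220)*5+2.5),round((v-165)*5+2.5)))
    print(th,out)
cv2.imwrite("pics/d3.png",cv2.resize(a[165:285,220:370],None,fx=5,fy=5,interpolation=cv2.INTER_CUBIC));print(robot.read_clock())
```

```text
0.007922245368849248 [-0.5 -4.8  8. ]
0.36 [(434, 379), (434, 371), (592, 394), (593, 386)]
0.42 [(434, 370), (435, 362), (593, 385), (594, 377)]
0.46 [(435, 364), (435, 356), (594, 379), (595, 370)]
0.5 [(435, 358), (436, 350), (594, 373), (595, 364)]
18.8583
```

View pics/d3.png

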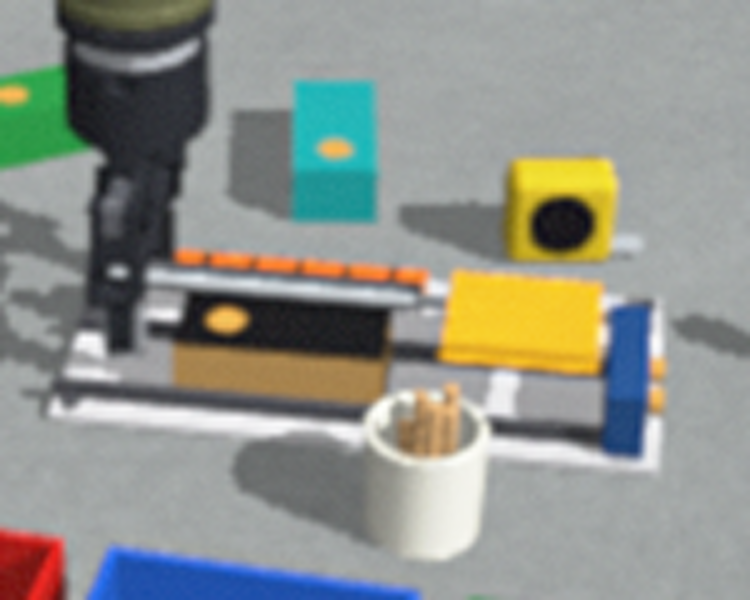

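The flap's underside edge at (440,362)–(602,374) puts the angle at about 0.47 rad, inside the 0.42–0.5 band. I'll push at this height.

Run:
```python
from rig import robot
from h import *
b=np.load("b.npy")
x=-164
while x<-46:
    x=min(x+12,-46);robot.movel(w(x,37,.0067),rate=.05)
    P=robot.read_tool_pos();f=jf(robot.read_contact_force()-b);print(x,jig(P).round(1),P[2].round(4),f.round(1))
    if f[0]<-15 or f[2]>20: print("STOP");break
a=robot.snapshot("scene");t=robot.snapshot("top");print(robot.read_clock())
cv2.imwrite("pics/e1.png",cv2.resize(a[165:285,220:370],None,fx=5,fy=5,interpolation=cv2.INTER_CUBIC))
```

```text
-152 [-152.1   37.1] 0.0072 [-1.6 -0.4  7.6]
-140 [-140.7   37.6] 0.0071 [-2.9 -0.5  6.9]
-128 [-128.8   37.7] 0.0071 [-1.9 -0.   6.2]
-116 [-116.8   37.8] 0.007 [-3.3  0.5  6.5]
-104 [-104.8   37.8] 0.007 [-2.8 -0.6  5.8]
-92 [-92.7  37.9] 0.0069 [-3.3  0.1  7.4]
-80 [-80.8  37.9] 0.0069 [-2.4  1.2  6.3]
-68 [-68.7  37.9] 0.0069 [-0.8  0.3  5.9]
-56 [-56.7  37.9] 0.0069 [-2.2 -0.3  6.3]
-46 [-46.8  38. ] 0.0069 [-2.6  0.9  7. ]
22.8333
```

View pics/e1.png

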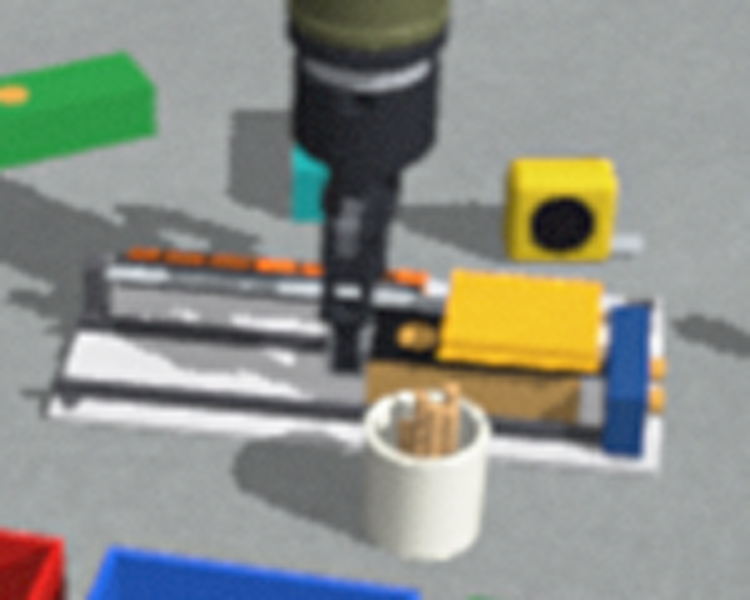

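The rail is under the flap, with its front end at crop (580,400) and about 12 mm left to the blue stop at (605,410). I'll finish in 1.5 mm steps until the force rises.

Run:
```python
from rig import robot
from h import *
b=np.load("b.npy")
x=-46
while x<-26:
    x+=1.5;robot.movel(w(x,37,.0067),rate=.03)
    P=robot.read_tool_pos();f=jf(robot.read_contact_force()-b);print(x,jig(P).round(1),P[2].round(4),f.round(1))
    if f[0]<-11 or f[2]>25: print("contact");break
robot.wait(.2);print(jig(robot.read_tool_pos()),jf(robot.read_contact_force()-b).round(1))
a=robot.snapshot("scene");t=robot.snapshot("top");print(robot.read_clock())
cv2.imwrite("pics/e2.png",cv2.resize(a[165:285,220:370],None,fx=5,fy=5,interpolation=cv2.INTER_CUBIC))
```

```text
-44.5 [-46.  38.] 0.0069 [-2.8  0.8  7.1]
-43.0 [-44.8  38. ] 0.0069 [-4.8  0.6  6.9]
-41.5 [-43.5  38. ] 0.0069 [-5.8  0.7  6.1]
-40.0 [-42.  38.] 0.0069 [-4.8  1.8  6.8]
-38.5 [-40.5  38. ] 0.0069 [-4.8  0.7  5.8]
-37.0 [-39.  38.] 0.0068 [-5.  -0.4  5.8]
-35.5 [-37.5  38. ] 0.0069 [-6.2  0.1  6. ]
-34.0 [-36.  38.] 0.0068 [-4.8 -0.1  5.3]
-32.5 [-34.6  38.1] 0.0068 [-5.1  0.7  6.5]
-31.0 [-34.4  38.1] 0.0069 [-7.8  0.9  6. ]
-29.5 [-34.3  38.1] 0.0069 [-12.5   0.9   6.7]
contact
[-34.30360792  38.16310605] [-12.1   1.    6.4]
25.8833
```

View pics/e2.png

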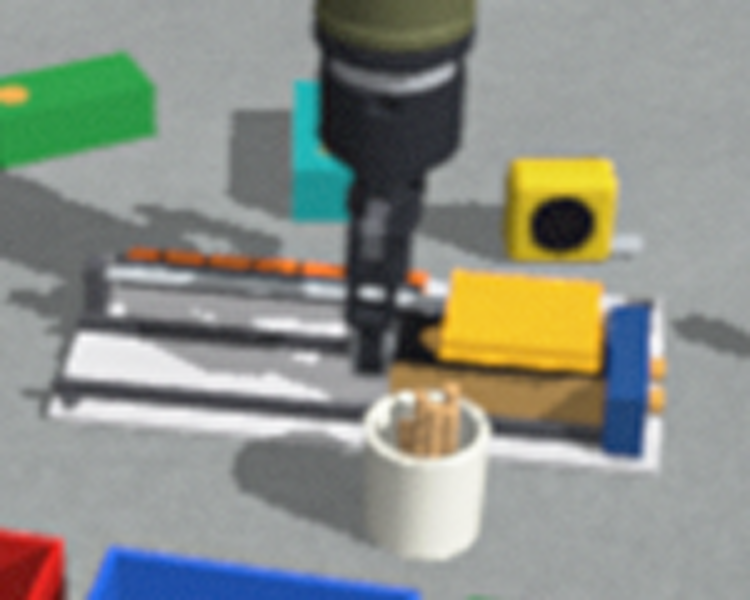

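The motion stalled at TCP x = -34.3 with 12 N, and no gap shows between the rail's front end and the stop at (605,405), so it's home. Next: back off 4 mm with the treadle still held, check, then let it up slowly.

Run:
```python
from rig import robot
from h import *
b=np.load("b.npy")
robot.movel(w(-39.5,37,.0067),rate=.03)
print(jig(robot.read_tool_pos()),robot.read_tool_pos()[2],jf(robot.read_contact_force()-b).round(1))
a=robot.snapshot("scene")
cv2.imwrite("pics/e3.png",cv2.resize(a[165:285,220:370],None,fx=5,fy=5,interpolation=cv2.INTER_CUBIC))
robot.movel(w(-40,37,.035),rate=.03)
print(robot.read_tool_pos()[2],jf(robot.read_contact_force()-b).round(1))
robot.movel(w(-40,37,.16),rate=.15)
robot.goto([.40,.22,.25],ori(-1));robot.wait(.3)
a=robot.snapshot("scene");t=robot.snapshot("top");print(robot.read_clock(),robot.read_contact_force()-b)
cv2.imwrite("pics/f1.png",cv2.resize(a[165:285,220:370],None,fx=5,fy=5,interpolation=cv2.INTER_CUBIC))
cv2.imwrite("pics/f2.png",t);cv2.imwrite("pics/f3.png",cv2.resize(t[150:290,190:335],None,fx=4,fy=4,interpolation=cv2.INTER_CUBIC))
```

```text
[-38.82347799  38.10492777] 0.006778063025855492 [1.4 0.9 6.2]
0.034839644241903805 [0.3 1.2 0.6]
29.9583 [0.4328037  0.05523167 0.06417404]
```

View pics/e3.png

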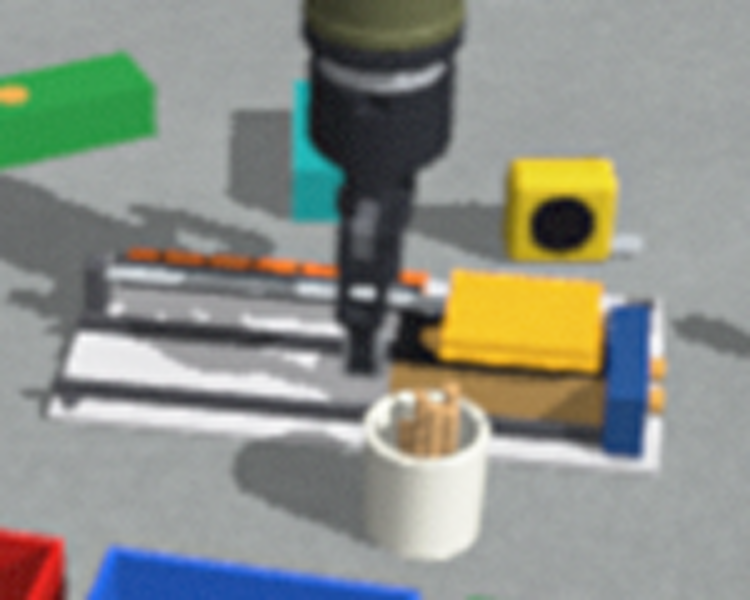

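View pics/f1.png

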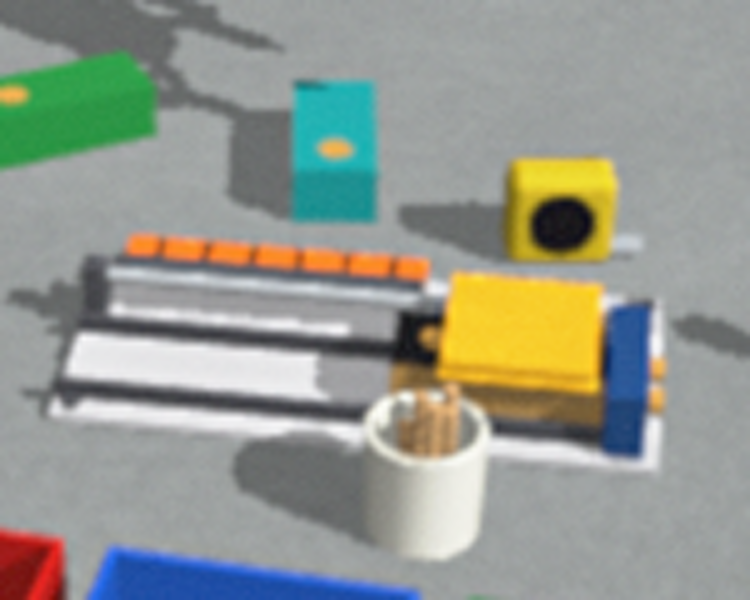

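View pics/f3.png

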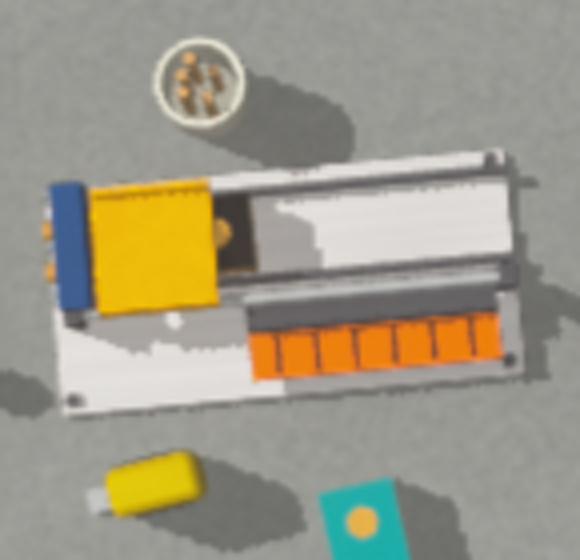

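View pics/f2.png

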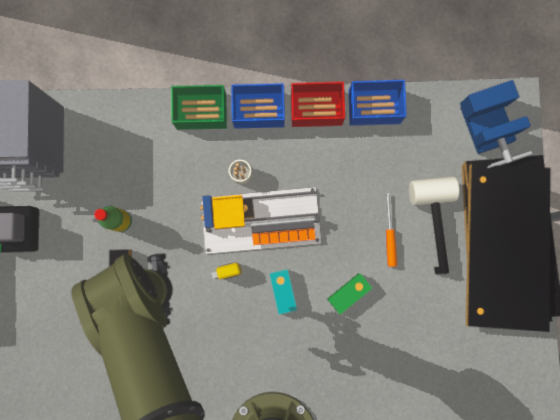

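The flap now rests on the rail: its edge dropped to (440,378)–(602,388) and the treadle is back up. The rail's rear edge is at crop (252,195)–(257,270), and everything else is where it was. One numeric check, then I'll hand in.

Run:
```python
from rig import robot
from h import *
c=robot.calibration("top")
for p in((251,195),(257,270)): print(jig(onz(c,(p[0]+.5)/4-.5+190,(p[1]+.5)/4-.5+150,.044)).round(1))
robot.finish_job();print(robot.read_clock())
```

```text
[-25.8 -23.6]
[-25.6  26.8]
the job is handed in; nothing more can be done
the job is handed in; nothing more can be done
```

The rail is loaded fully home against the blue end stop, the flap is clamping it, and I handed the job in at about 30 s. I held the treadle down with one fingertip (flap at about 0.47 rad) and pushed the rail about 115 mm along the lane with the other. The push stalled against the stop at about 12 N. I then backed off 4 mm, let the treadle up slowly and moved the arm clear.

**Last checks:**
- **Rail position:** the top view puts its rear face at jig x of about -25.7 mm, against a nominal -25 mm. That is within measuring error, and no gap shows at the stop.
- **Flap and treadle:** the flap rests on the rail and the treadle is back up.
- **Robot:** the tool force was close to zero, so it was touching nothing.
- **Other things:** everything I could see in the pictures is where it was; the arm partly hid the spare rail in the last top view.

**Disagreement with the data given:** the open fingertips were about 15 mm behind the reported TCP, not ahead of it as stated. I measured this with a light touch on bare table (about 19 N), a ray from the scene camera agreed, and I used the measured value.

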